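# Jog the cartons into a row against the tray fence

## Task

Three small cartons lie askew in the hinged metal tray in the middle of the bench. Take the tray by its bar handle and tilt it up by about 30 degrees, so that all three cartons slide down against the tall fence along the hinged edge and line up there in a single row, square to the fence. Then lower the tray flat again and let go of it.

Things in the scene. Friction and masses are not known exactly. Their poses are not given: they have to be found in the camera images.
- tray_handle (a point): Middle of the tray's round steel bar handle (12 mm thick, straight for 70 mm, clear all round; the tray's 24 mm high front lip is 62 mm off in +x). Axes tilt with the tray: x from handle to fence, y along the bar, z square to the floor. Flat: 55 mm above the bench. Hinge axis: parallel to y, 290 mm in +x and 44 mm below this point; tilts 0 to 0.9 rad, damped; sinks flat by itself.
- tray_fence (a point): Middle of the foot of the fence's inner face, at floor level, beside the hinge; same axes as tray_handle (handle is 275 mm off in -x, 39 mm up). Fence 41 mm high, 280 mm long between low side walls; smooth aluminium floor 210 mm deep (x = -210 to 0 mm). Cartons slide from about 10 degrees of tilt, and promptly, turning square to the fence, at 30 degrees. Lifting takes about 5 N.
- carton_1: Small closed red carton in the tray, 45 x 70 x 22 mm (its own x, y, z); origin at the centre of its underside, y along the 70 mm side. With its long side against the fence its origin is 22.5 mm in -x from the fence. A like carton far out at the left of the bench is not part of the job.
- carton_2: A second carton like carton_1, in the tray.
- carton_3: A third carton like carton_1, in the tray.
Not all that is in view belongs to the job. Leave any blue or green look-alike of the carton_2 alone.

How it is judged:
On the way:
1. the tray is tilted up at the handle by at least 17 degrees (angle between tray_handle's own z axis and vertical above 0.3 rad), for 0.2 s.
At the end, for the whole second after the job is handed in: The tray is flat again (within 3 degrees) and released, and each of the three cartons lies at rest on its floor with its centre within 10 mm of where it lies when its long side touches the fence, and its long side parallel to the fence within 10 degrees (angle between tray_handle's own z axis and vertical below 0.05 rad and x of carton_1 in the frame of tray_fence between -0.0325 and -0.0125 m and y of carton_1 in the frame of tray_fence between -0.14 and 0.14 m and z of each of carton_1, carton_2, carton_3 in the frame of tray_fence below 0.01 m and angle between the y axis of each of carton_1, carton_2, carton_3 and the y axis of tray_fence, either way round below 0.1745 rad and linear speed of each of carton_1, carton_2, carton_3 below 0.02 m/s and x of carton_2 in the frame of tray_fence between -0.0325 and -0.0125 m and y of carton_2 in the frame of tray_fence between -0.14 and 0.14 m and x of carton_3 in the frame of tray_fence between -0.0325 and -0.0125 m and y of carton_3 in the frame of tray_fence between -0.14 and 0.14 m).
It also fails if it takes over 40 s, if anything falls off the work surface, if the arm or the gripper's body presses on something with over 40 N, if the wrist force passes 120 N, or if a joint passes its speed limit or range.

## Robot

A 7-joint arm with a two-finger parallel gripper is mounted at the origin on a cart in front of the work surface, level with it; the furniture and walls round the work are solid. World frame = base frame: x ahead of the robot, y to its left, z up, the work surface at z = 0. Lengths are in m, angles in rad, forces in N, time in s.
With the tool pointing down it reaches from about 0.425 to 0.875 m from the base axis. Payload 9.9 kg.
Tool frame: the origin (TCP) lies on the mounting face of the last link; the fingertips stand 173 mm ahead of it and the grasp point (between the pads) lies 155 mm ahead of it; z points along the fingers, y is the direction in which the jaws open and shut (so a half turn about z gives the same grasp; the last joint's range is limited). The gripper opens to 85 mm and grips with 20 to 120 N. Pads are 22 mm wide; open, the fingers measure 114 mm over their backs; the gripper's body (76 mm by 85 mm) begins 54 mm behind the grasp point. The pads swing forward as they close: fully open they stand 13 mm farther back than shut.
Start: joints at [1.206, 0.576, 0.025, 1.437, -0.015, 1.129, -0.057], TCP at [0.187, -0.649, 0.405] pointing down, gripper open.
Joint ranges: [-2.76, 2.76], [-0.34, 2.15], [-1.52, 1.57], [0.19, 2.46], [-1.09, 4.23], [0.17, 1.99], [-2.82, 2.82]. Speed limits (rad/s): [2.22, 2.22, 3.01, 3.01, 3.14, 3.14, 3.14].

## Interface

Orientations are given as a rotation vector (axis times angle).
In Python, from plant import manip gives the robot as it stands. The module is installed in compiled form; this text tells all that it offers. Calls block until the motion is done:
- manip.move_pose(position, orientation): joint-space move of the TCP to a pose.
- manip.movel(position, velocity=0.15, orientation=None): straight line of the TCP; orientation=None keeps the orientation; velocity is the mean speed in m/s.
- manip.move_j(angles): joint-space move.
- manip.move_gripper(opening): opening from 0.0 (shut) to 1.0 (fully open); the grip force is fixed at half the most; returns when the fingers have stopped.
- manip.dwell(seconds).
- manip.ik(position, orientation): joint angles nearest the present ones, or None.
- manip.read_state(): the state.
- manip.grab_frame(name): name is "scene" or "side" or "wrist"; returns the picture (420x560x3 uint8, red, green, blue); there is no depth.
- manip.calibration(name): a dict with "intrinsics" (3x3 intrinsics, pixels), "R" (3x3) and "t" (3): a world point X has camera coordinates R X + t. Camera axes: x right, y down, z forward; pixel columns grow to the right and rows downward; lengths in m; the calibration is good to about 2 mm. A picture is of the moment at which its call begins: read the wrist's pose just before it. calibration takes no time and is no camera call; for the wrist camera it gives the pose at the moment of the call.
A pose or a line that the arm cannot do raises manip.IKError and nothing moves.
- manip.job_done(): hands the job in, once; it reports no verdict.
The state is a dict: "time": time; "joint_pos": joint angles; "dq": joint speeds; "joint_efforts": joint torques, N m; "tcp_pos": TCP position; "tcp_rot": TCP orientation; "ft_force": force on the tool from outside, world axes, zero at the start; "wrist_torque": the same for the moment, N m; "grip_width": opening from 0.0 (shut) to 1.0 (fully open).
Only numpy, scipy, OpenCV 4.12 (cv2) and the standard library are available. Lean on these libraries where they do the work, as an engineer would, in place of code of your own. Each camera call takes 0.05 s, during which the arm holds its last target.

## Working session

There is one attempt and no reset: what is moved stays moved. The work goes in short steps, each a Python script; the robot and the scene stay as the last script left them, time stands still between calls to the robot, and variables do not carry over. Pictures are saved under pics/ and viewed, and the job is handed in when it is done.

```bash
mkdir -p pics
python3 - <<'E'
from plant import manip
import cv2
for n in ["scene","side","wrist"]:
    f=manip.grab_frame(n); cv2.imwrite(f"pics/{n}0.png",cv2.cvtColor(f,cv2.COLOR_RGB2BGR))
    c=manip.calibration(n); print(n,c["intrinsics"].tolist(),c["R"].round(4).tolist(),c["t"].round(4).tolist())
s=manip.read_state(); print(s)
E
```

```text
scene [[546.3043307364429, 0.0, 276.4454329592269], [0.0, 546.3043307364429, 212.31663111343943], [0.0, 0.0, 1.0]] [[-0.5333, -0.8458, -0.0173], [-0.3955, 0.2673, -0.8787], [0.7478, -0.4618, -0.4771]] [0.2651, 0.3166, 1.0351]
side [[384.0019178262831, 0.0, 279.40915409499837], [0.0, 384.0019178262831, 207.93428677574755], [0.0, 0.0, 1.0]] [[0.8924, -0.451, -0.0161], [-0.3045, -0.5753, -0.7591], [0.3331, 0.6823, -0.6507]] [-0.5582, 0.1889, 0.8482]
wrist [[326.96221297209695, 0.0, 282.3187322087355], [0.0, 326.96221297209695, 207.38530838806187], [0.0, 0.0, 1.0]] [[0.2783, -0.9605, -0.0021], [-0.9234, -0.2682, 0.2747], [-0.2644, -0.0745, -0.9615]] [-0.6743, -0.0379, 0.3794]
{'time': 0.15, 'joint_pos': array([ 1.20623736,  0.57633975,  0.02483328,  1.43770603, -0.0149971 ,
        1.12897983, -0.0564954 ]), 'dq': array([-2.79782540e-04, -2.53281578e-03, -3.72768342e-04, -2.35521574e-03,
       -5.32801878e-04, -5.30282724e-08,  1.08132655e-03]), 'joint_efforts': array([ 2.07735800e-03, -7.66267276e+01,  2.25233540e+00, -2.86185730e+01,
        1.55146059e-02,  9.83956503e-03,  1.27288695e-05]), 'tcp_pos': array([ 0.18702789, -0.64845049,  0.40404286]), 'tcp_rot': array([-3.10946164e+00, -4.39476769e-01,  3.57694356e-04]), 'ft_force': array([-0.23380251, -0.45593457, -0.31371848]), 'wrist_torque': array([-0.00517361,  0.0149964 , -0.04115006]), 'grip_width': 1.0035886828300835}
```

View pics/scene0.png

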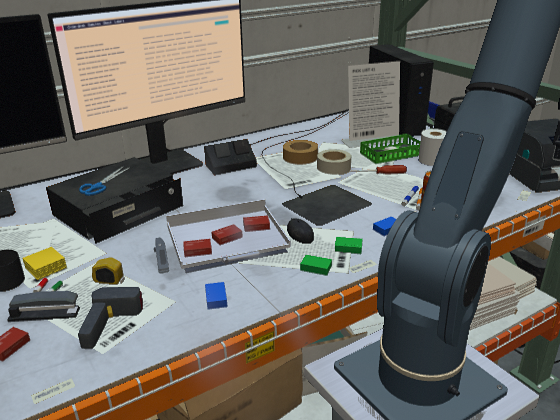

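View pics/side0.png

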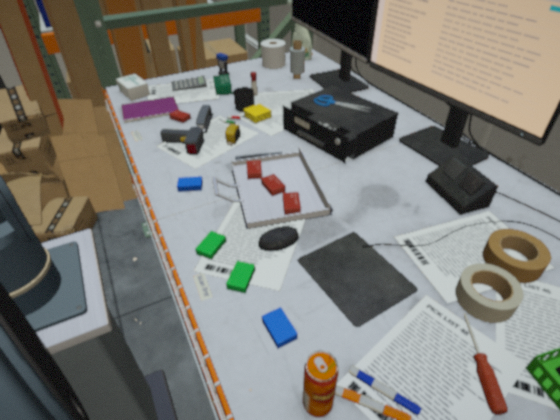

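View pics/wrist0.png

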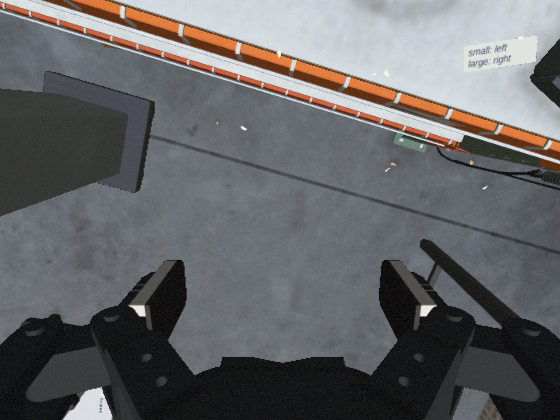

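The tray shows at about (228,235) in the scene view, with the handle at (162,255). In the side view the handle is at about (222,188). The wrist camera shows only the floor. I'll enlarge both handle views.

Run:
```python
import cv2
a=cv2.imread("pics/scene0.png")[190:290,140:300]; cv2.imwrite("pics/sc1.png",cv2.resize(a,None,fx=5,fy=5,interpolation=cv2.INTER_CUBIC))
a=cv2.imread("pics/side0.png")[140:240,200:340]; cv2.imwrite("pics/si1.png",cv2.resize(a,None,fx=5,fy=5,interpolation=cv2.INTER_CUBIC))
```

```text
(no output)
```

View pics/sc1.png

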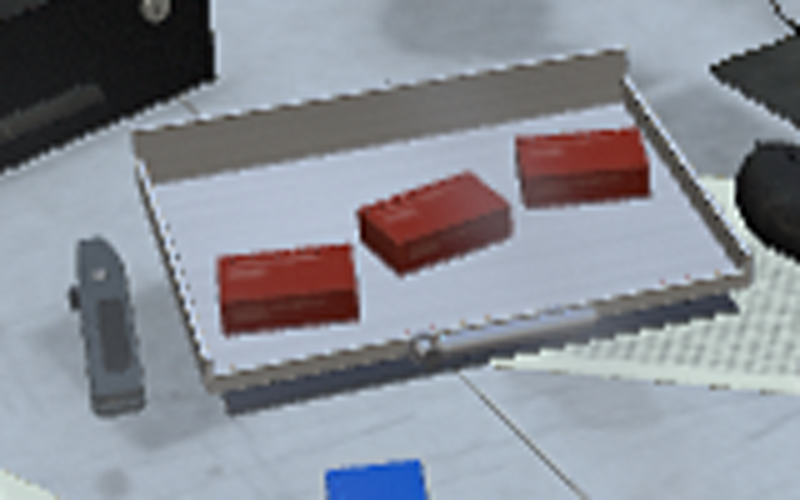

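View pics/si1.png

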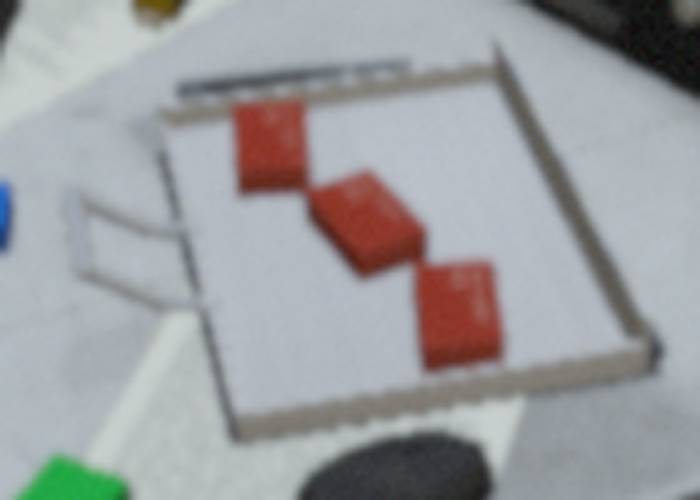

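```bash
cat > h.py <<'E'
import numpy as np
from plant import manip
def ray(n,uv,z):
    c=manip.calibration(n);K,R,t=c["intrinsics"],c["R"],c["t"]
    d=R.T@np.linalg.solve(K,[uv[0],uv[1],1]);o=-R.T@t
    return o+d*(z-o[2])/d[2]
E
python3 - <<'E'
from h import *
def S(u,v,z): return ray("scene",(140+u/5,190+v/5),z).round(4)
def D(u,v,z): return ray("side",(200+u/5,140+v/5),z).round(4)
print("bar scene",S(425,345,.055),S(600,313,.055))
print("bar side",D(75,195,.055),D(85,272,.055))
print("foot scene",S(155,183,.016),S(625,103,.016))
print("fencetop scene",S(135,132,.057),S(625,50,.057))
print("fencetop side",D(497,45,.057),D(655,345,.057))
print("lip side L,R",D(165,125,.04),D(235,430,.04))
print("lip scene",S(208,380,.04),S(750,265,.04))
E
```

```text
bar scene [0.4942 0.1467 0.055 ] [0.4719 0.0623 0.055 ]
bar side [0.4936 0.1344 0.055 ] [0.4751 0.0665 0.055 ]
foot scene [0.7794 0.1712 0.016 ] [ 0.7125 -0.0964  0.016 ]
fencetop scene [0.7689 0.1825 0.057 ] [ 0.7019 -0.0913  0.057 ]
fencetop side [0.7745 0.157  0.057 ] [ 0.7075 -0.126   0.057 ]
lip side L,R [0.5703 0.1965 0.04  ] [ 0.5028 -0.0677  0.04  ]
lip scene [0.546  0.2382 0.04  ] [ 0.4885 -0.0364  0.04  ]
```

```bash
cat >> h.py <<'E'
from scipy.spatial.transform import Rotation as Ro
YAW=np.radians(-14.0); H=np.array([.482,.102,.055])
def pose(H,th,k,sgn,yaw=YAW,back=0.0):
    """th tray tilt; k tool tilt rad; returns TCP pos, rotvec"""
    T=Ro.from_euler('z',yaw).as_matrix()
    ry=lambda a:Ro.from_euler('y',a).as_matrix()
    hinge=np.array([.29,0,-.044])
    p=H+T@(hinge+ry(th)@(-hinge))
    A=T@ry(k)
    z=-A[:,2]; y=sgn*A[:,0]; x=np.cross(y,z)
    R=np.column_stack([x,y,z])
    return p-z*(.155+back),Ro.from_matrix(R).as_rotvec()
E
python3 - <<'E'
from h import *
for s in (1,-1):
  for th,k in [(0,0),(0,-.2),(.3,.3),(.55,.55),(.65,.65),(.55,0),(.55,.35)]:
    p,r=pose(H,th,k,s); q=manip.ik(p,r); print(s,th,k,p.round(3),None if q is None else np.round(q,2))
p,r=pose(H,0,0,1,back=.24); print(p,manip.ik(p,r)); p,r=pose(H,0,0,-1,back=.24); print(manip.ik(p,r))
E
```

```text
1 0 0 [0.482 0.102 0.21 ] [-0.01  0.62 -0.43  2.11  0.51  0.51 -1.07]
1 0 -0.2 [0.452 0.109 0.207] [-0.25  0.56 -0.19  2.27  0.97  0.27 -1.59]
1 0.3 0.3 [0.552 0.085 0.287] [ 0.1   0.64 -0.47  1.75  0.13  1.06 -0.64]
1 0.55 0.55 [0.624 0.066 0.332] [ 0.13  0.76 -0.48  1.41  0.04  1.52 -0.57]
1 0.65 0.65 [0.656 0.059 0.345] [ 0.12  0.82 -0.46  1.25  0.01  1.7  -0.55]
1 0.55 0 [0.546 0.086 0.355] [ 0.12  0.48 -0.53  1.82  0.3   0.92 -0.79]
1 0.55 0.35 [0.597 0.073 0.346] [ 0.12  0.65 -0.47  1.55  0.1   1.3  -0.6 ]
-1 0 0 [0.482 0.102 0.21 ] [ 0.45  0.94 -1.3   2.1   1.1   1.07  1.47]
-1 0 -0.2 [0.452 0.109 0.207] [ 0.19  0.68 -0.86  2.26  1.28  0.67  1.24]
-1 0.3 0.3 [0.552 0.085 0.287] [ 0.49  0.94 -1.29  1.74  0.66  1.34  1.92]
-1 0.55 0.55 [0.624 0.066 0.332] [ 0.44  1.03 -1.3   1.39  0.5   1.7   2.07]
-1 0.65 0.65 [0.656 0.059 0.345] [ 0.41  1.07 -1.3   1.24  0.46  1.86  2.1 ]
-1 0.55 0 [0.546 0.086 0.355] [ 0.51  0.74 -1.29  1.81  0.76  1.21  1.88]
-1 0.55 0.35 [0.597 0.073 0.346] [ 0.47  0.92 -1.29  1.54  0.58  1.53  2.04]
[0.482 0.102 0.45 ] [ 0.20670512  0.31218162 -0.67987951  1.81810926  0.2198179   1.08767705
 -0.7968558 ]
[ 0.55646767  0.49409633 -1.28728283  1.80876372  0.50463925  1.22764735
  2.01877485]
```

Run:
```python
from h import *; import cv2
p,r=pose(H,0,0,1,back=.24); manip.move_pose(p,r); manip.move_gripper(0.6)
for n in ["wrist","side","scene"]:
    if n=="wrist": c=manip.calibration(n); np.savez("w1.npz",**c)
    f=manip.grab_frame(n); cv2.imwrite(f"pics/{n}2.png",f[:,:,::-1])
s=manip.read_state(); print(s["time"],s["tcp_pos"],s["ft_force"],s["grip_width"])
c=manip.calibration("wrist")
for X in ([H[0],H[1],.055],[.746,.037,.016]):
    v=c["intrinsics"]@(c["R"]@np.array(X)+c["t"]); print(v[:2]/v[2])
```

```text
3.575 [0.48199518 0.10198887 0.45000965] [-0.01316007  0.33984253  0.52673283] 0.6005708532052106
[283.06807243 177.7504802 ]
[501.43650706 171.56006008]
```

View pics/wrist2.png

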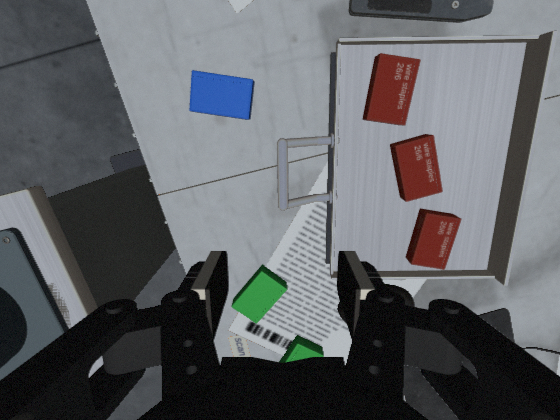

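The wrist view shows the bar from (282,141) to (284,208), about 3 px above the predicted midpoint. The three cartons are in the tray. I'll measure the bar by ray intersection.

Run:
```python
from h import *
W=lambda u,v,z:ray("wrist",(u,v),z)
a,b=W(282.5,141,.055),W(284,208,.055); print(a,b,(a+b)/2,np.linalg.norm(a-b),np.degrees(np.arctan2((b-a)[0],-(b-a)[1])))
a,b=W(527,42,.016),W(490,270,.016); print(a,b,(a+b)/2,np.linalg.norm(a-b),np.degrees(np.arctan2((b-a)[0],-(b-a)[1])))
a,b=W(336,42,.04),W(329,276,.04); print(a,b,(a+b)/2,np.degrees(np.arctan2((b-a)[0],-(b-a)[1])))
```

```text
[0.49120216 0.14180295 0.055     ] [0.47450651 0.06719549 0.055     ] [0.48285433 0.10449922 0.055     ] 0.07645271659114708 -12.61382550996814
[0.78300383 0.17883314 0.016     ] [ 0.72250038 -0.09600711  0.016     ] [0.75275211 0.04141302 0.016     ] 0.2814210865374032 -12.415092870659867
[0.57044403 0.22678665 0.04      ] [ 0.50789634 -0.03911808  0.04      ] [0.53917018 0.09383428 0.04      ] -13.236819275992367
```

Three views agree: the handle is at (0.483, 0.103) with yaw about −13.2°. The bar length, fence length and handle-to-fence distance all fit the sizes given. Descending and gripping next.

```bash
sed -i 's/np.radians(-14.0); H=.*/np.radians(-13.2); H=np.array([.4828,.103,.055])/' h.py
python3 - <<'E'
from h import *; import cv2
p,r=pose(H,0,0,1,back=.08); manip.movel(p,.2,r)
p,r=pose(H,0,0,1); manip.movel(p,.08,r)
s=manip.read_state(); print(s["time"],s["tcp_pos"],s["ft_force"])
f=manip.grab_frame("wrist"); cv2.imwrite("pics/w3.png",f[:,:,::-1])
f=manip.grab_frame("side"); cv2.imwrite("pics/si3.png",cv2.resize(f[100:280,150:390],None,fx=3,fy=3)[:,:,::-1])
E
```

```text
5.675 [0.48293455 0.10305569 0.21036352] [ 1.29082148 -0.31779545  1.10098525]
```

View pics/w3.png

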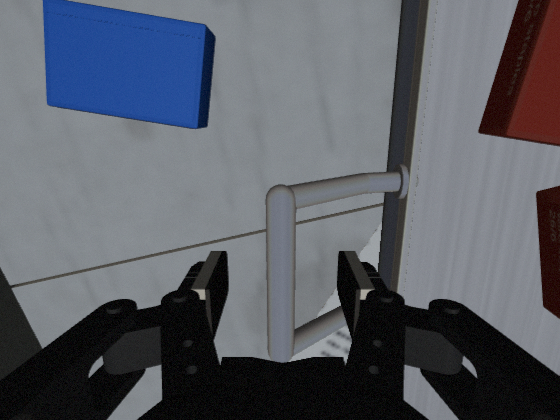

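View pics/si3.png

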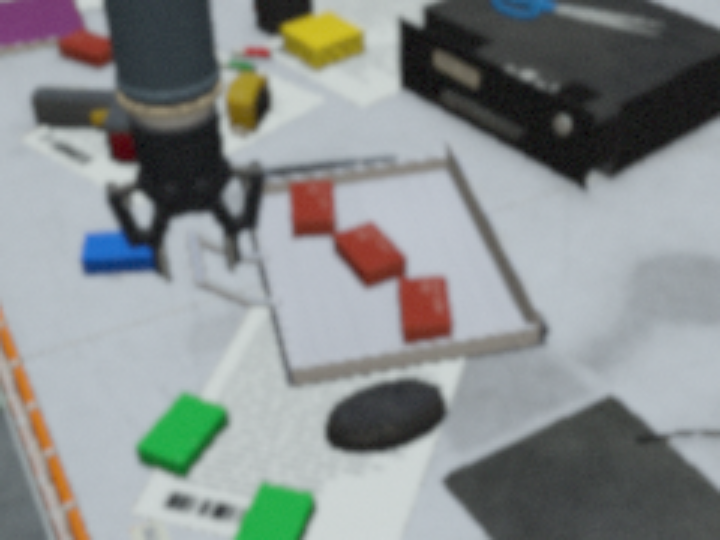

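The bar at (282,270) is centred between the open pads at (227) and (338), and the contact force is negligible. I'll grip it, then lift along the hinge arc.

Run:
```python
from h import *; import cv2
manip.move_gripper(0.0)
s=manip.read_state(); print(s["time"],s["grip_width"],s["ft_force"].round(1))
for th in np.arange(.1,.56,.09):
    p,r=pose(H,th,th,1); manip.movel(p,.06,r)
    s=manip.read_state(); print(round(th,2),round(s["time"],2),round(s["grip_width"],3),s["ft_force"].round(1))
    if np.linalg.norm(s["ft_force"])>40: break
for n in ["side","scene"]:
    f=manip.grab_frame(n); cv2.imwrite(f"pics/{n}4.png",f[:,:,::-1])
```

```text
6.2333 0.11886920095386146 [-2.8  0.5  6. ]
0.1 6.97 0.118 [-3.5  2.1 -6.1]
0.19 7.64 0.117 [-4.2  2.7 -4. ]
0.28 8.32 0.114 [-5.6  2.2 -4.7]
0.37 8.99 0.117 [-5.8  2.1 -2.9]
0.46 9.67 0.118 [-4.8  2.2 -2.1]
0.55 10.34 0.115 [-6.4  2.5 -1.6]
```

View pics/side4.png

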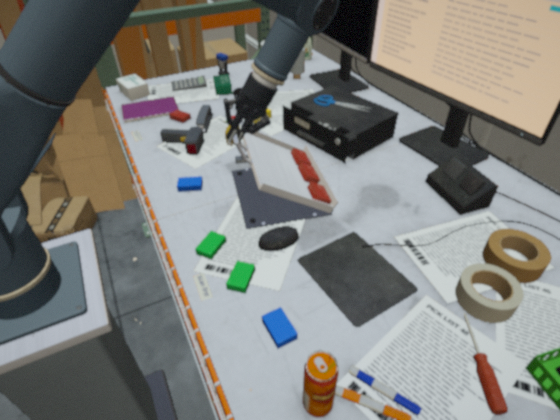

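View pics/scene4.png

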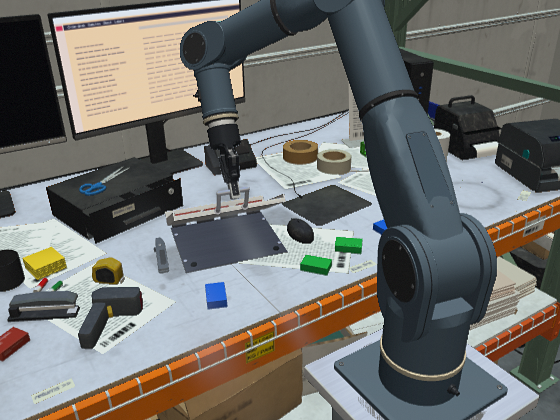

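The tray is tilted and held. In the side view the cartons are down at the fence around (310,170). I'll dwell briefly and then zoom in.

Run:
```python
from h import *; import cv2
manip.dwell(.8)
f=manip.grab_frame("side"); cv2.imwrite("pics/si5.png",cv2.resize(f[120:230,220:350],None,fx=5,fy=5,interpolation=2)[:,:,::-1])
f=manip.grab_frame("wrist"); cv2.imwrite("pics/w5.png",f[:,:,::-1])
```

```text
(no output)
```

View pics/si5.png

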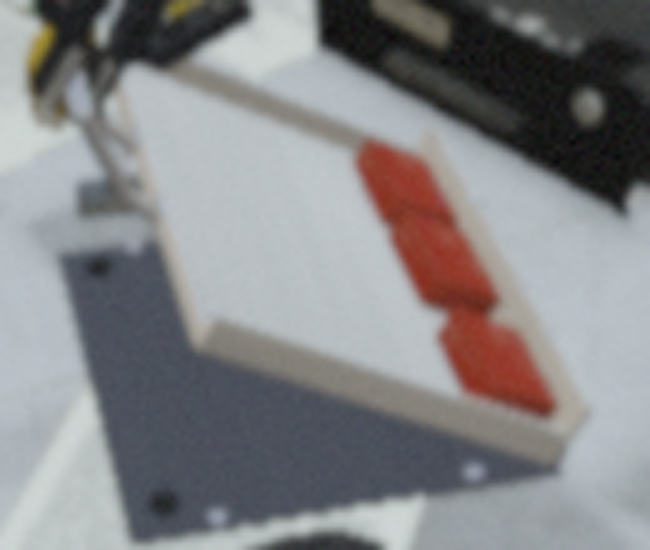

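View pics/w5.png

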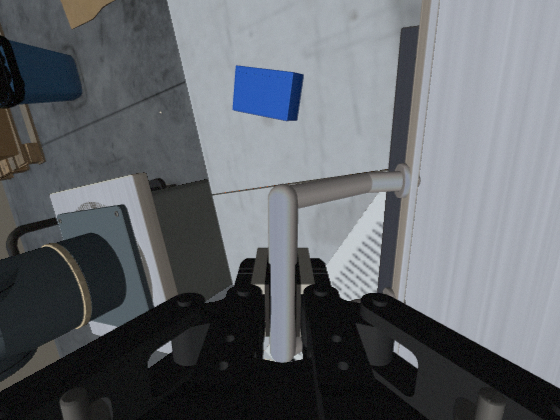

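All three cartons sit in one row along the fence at crop positions (405,180), (445,260) and (500,365), and they look square. Lowering now.

Run:
```python
from h import *; import cv2
for th in [.46,.37,.28,.19,.1,.04,.0]:
    p,r=pose(H,th,th,1); manip.movel(p,.06 if th>.05 else .03,r)
    s=manip.read_state(); print(round(th,2),round(s["time"],2),s["ft_force"].round(1))
    if np.linalg.norm(s["ft_force"])>40: break
f=manip.grab_frame("side"); cv2.imwrite("pics/si6.png",cv2.resize(f[120:230,210:350],None,fx=5,fy=5,interpolation=2)[:,:,::-1])
```

```text
0.46 12.02 [-7.1  1.9 -0.4]
0.37 12.69 [-6.7  2.3 -0.9]
0.28 13.37 [-7.6  2.2 -1.4]
0.19 14.04 [-7.4  2.8 -3.1]
0.1 14.72 [-6.5  3.  -4. ]
0.04 15.57 [-7.7  3.2 -3.9]
0.0 16.18 [-10.   2.   6.]
```

View pics/si6.png

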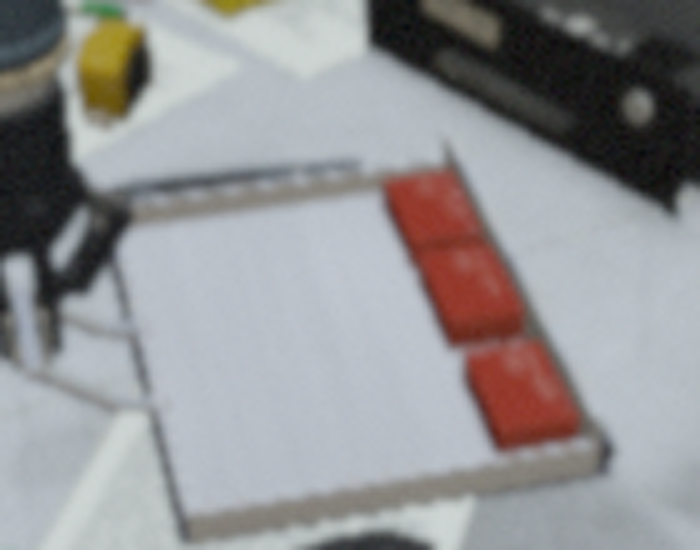

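The tray is flat and the three cartons stand in a row at the fence. Next I'll open the jaws, move straight up and check from above.

Run:
```python
from h import *; import cv2
manip.move_gripper(0.6)
p,r=pose(H,0,0,1,back=.08); manip.movel(p,.1,r)
p,r=pose(H,0,0,1,back=.24); manip.movel(p,.2,r)
manip.dwell(.3)
f=manip.grab_frame("wrist"); cv2.imwrite("pics/w7.png",f[:,:,::-1])
cv2.imwrite("pics/w7c.png",cv2.resize(f[20:300,320:560],None,fx=2.1,fy=2.1,interpolation=2)[:,:,::-1])
f=manip.grab_frame("scene"); cv2.imwrite("pics/sc7.png",cv2.resize(f[190:290,140:300],None,fx=5,fy=5,interpolation=2)[:,:,::-1])
s=manip.read_state(); print(s["time"],s["grip_width"],s["tcp_pos"])
```

```text
19.0083 0.5989348568941651 [0.4828153  0.10301094 0.44967319]
```

View pics/w7c.png

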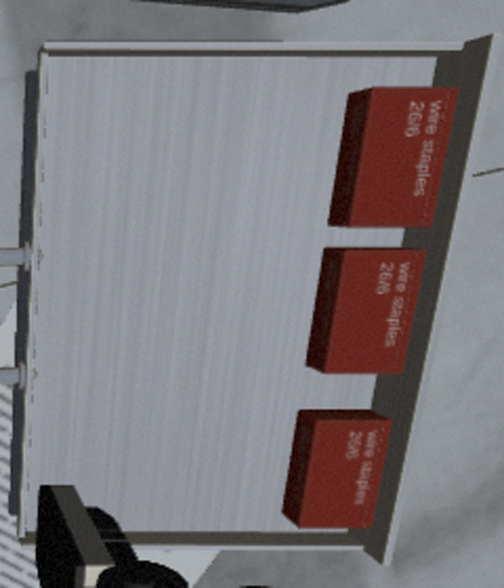

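View pics/sc7.png

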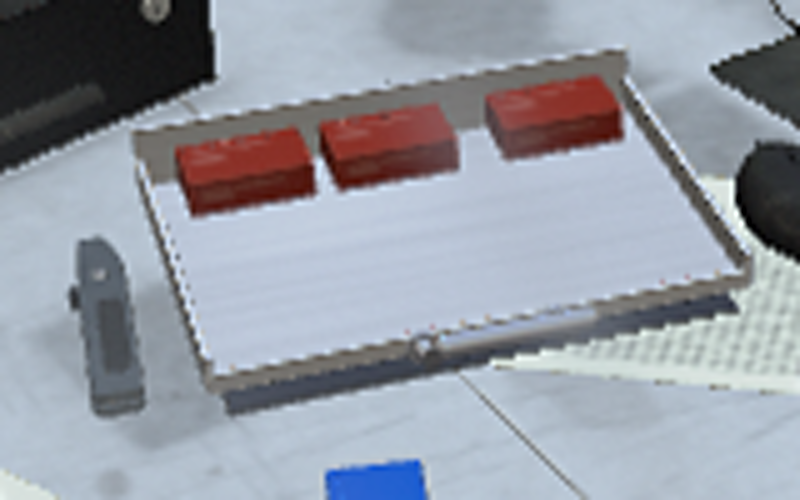

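The top view shows three separate cartons against the fence. I'll check their positions and angles numerically from the top-face edges.

Run:
```python
from h import *
W=lambda u,v,z:ray("wrist",(320+u/2.1,20+v/2.1),z)
F=np.array([.4828,.103,0])+.275*np.array([np.cos(YAW),np.sin(YAW),0])
T=Ro.from_euler('z',YAW).as_matrix()
f=lambda P:(T.T@(P-F))[:2]
print("fence foot",f(W(437,57,.016)),f(W(350,530,.016)))
for c in [((372,88),(350,226),(431,226),(459,88)),((343,248),(322,372),(405,373),(426,248)),((318,410),(301,527),(374,528),(391,418))]:
    P=np.array([f(W(*x,.038)) for x in c]); d=P[0]-P[1]; e=P[3]-P[2]
    print(P.mean(0).round(4),np.linalg.norm(d).round(3),"ang",np.degrees(np.arctan2(-d[0],d[1])).round(1),np.degrees(np.arctan2(-e[0],e[1])).round(1))
```

```text
fence foot [0.00016786 0.14199671] [ 0.00177453 -0.13728594]
[-0.0228  0.0892] 0.069 ang 0.5 -0.2
[-0.0233  0.0082] 0.07 ang -0.2 1.8
[-0.0224 -0.088 ] 0.075 ang 1.2 2.4
```

Run:
```python
from plant import manip
manip.job_done(); print(manip.read_state()["time"])
```

```text
the job is handed in; nothing more can be done
the job is handed in; nothing more can be done
```

I gripped the tray by its bar handle and tilted it to about 0.55 rad (31.5°) along the hinge arc. I held it there for about 1 s, lowered it flat, let go and backed off upwards. The job was handed in at about 19 s, and no verdict was reported.

**Cartons:** measured from the wrist camera after release, the three centres lie at x of −22.8, −23.3 and −22.4 mm from the fence (ideal −22.5 mm). They are spread along the fence at y of about +89, +8 and −88 mm. Their long sides are parallel to it within about 2.5°.

**Forces:** the readings I took at each step of the lift and lowering stayed below about 12 N. I did not log force during release and retreat.

**Tray:** I judged it flat and clear of the gripper by eye from the final pictures, not by measuring its angle. I did not measure carton speed either. No check failed or disagreed.

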